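# Turn the medal case round the corner post and lock it in the display stand

## Robot

A 7-joint arm with a two-finger parallel gripper is mounted at the origin on the work surface. World frame = base frame: x ahead of the robot, y to its left, z up, the work surface at z = 0. Lengths are in m, angles in degrees, forces in N, time in s.
With the tool pointing down it reaches from about 0.425 to 0.975 m from the base axis. Payload 16.7 kg.
Tool frame: the origin (TCP) lies between the finger pads; the fingertips stand 22 mm ahead of it and the grasp point (between the pads) lies 3 mm ahead of it; z points along the fingers, y is the line along which they close (so a half turn about z gives the same grasp; the last joint's range is limited). The gripper opens to 85 mm and grips with 20 to 120 N. Pads are 22 mm wide; open, the fingers measure 114 mm over their backs; the gripper's body (76 mm by 85 mm) begins 54 mm behind the grasp point. The pads swing forward as they close: fully open they stand 13 mm farther back than shut.
Start: joints at [55.147, 24.414, 4.234, 92.017, -1.954, 63.644, -3.845], TCP at [0.299, -0.605, 0.253] pointing down, gripper open.
Joint ranges: [-163.25, 163.25], [-28.42, 122.38], [-70.27, 78.77], [12.13, 141.07], [-58.53, 238.53], [9.26, 117.41], [-156.51, 156.51]. Speed limits (degrees/s): [108.29, 108.29, 136.94, 136.94, 172.46, 172.46, 172.46].

## Interface

Orientations are given as [roll, pitch, yaw] about the fixed x, y, z axes, in that order (R = Rz(yaw) Ry(pitch) Rx(roll)).
In Python, from station import * gives the robot as it stands.
- The arm moves only by the tool play_rows, never from a script. Its argument "moves" is a list of rows, each a list of 6 numbers: the shift along the tool's x, y, z in m, then the turn, a rotation vector about the tool's x, y, z in rad. A call has 1 to 8 rows; each row is the pose to reach, as a shift and turn from the pose commanded when the call began, along the tool's axes at that moment; what a row does not reach only later rows make up. A row lasts 1/8 s, in which the tool goes at most 62.5 mm and 10.7 degrees, less where a joint would pass 70% of its speed; a pose out of reach is approached as far as the arm can. A call with a gripper value outside its range is refused whole. "claw" is the opening, from -1 (shut) to 1 (fully open), set as the call begins (left out, the last holds). The fingers move at their own pace and stop on an object; "force" is the grip in N (left out, the last holds). Time passes only in rows, so rows that repeat a pose let the fingers close. It gives the time, the measured TCP pose, the force, the opening and the grip force at its end, in the units of the state.
- get_obs(): the state, without advancing time (a new reading comes with each control period).
- get_image(name): name is "scene" or "top"; returns a dict with "color" (420x560x3 uint8, red, green, blue), "depth" (420x560 float32, m along the optical axis (not along the pixel's ray), 0 where there is no reading), "intrinsics" (3x3 intrinsics, pixels), "extrinsics" (4x4, takes a point from world to camera coordinates). Camera axes: x right, y down, z forward; pixel columns grow to the right and rows downward; lengths in m; the calibration is good to about 2 mm. A picture is of the moment at which its call begins.
- close_job(): hands the job in; it is judged then, once.
Trained networks look in the newest picture that a camera, given by its name, has taken for a name from the list of things; names that differ only in an ending like _2 or _b are one class to them, and where a whole thing is asked for, a point or a joint stands for the part that bears it (a point fixed in the world has none). Each returns a list of dicts, best first, with "conf" (0 to 1); they miss things now and then, are a little off and sometimes report something else, mostly with a low value. They report only what shows in the picture. A call takes as long as a camera call. They do not tell look-alikes from the thing itself.
- silhouettes(camera, label): "mask" (420x560 bool, what is visible of it) and "bbox" ([left, top, right, bottom] in pixels, round what is visible of it).
- landmark_of(camera, label): "pixel" ([column, row] in pixels: a listed point, or the origin of a listed thing).
The state is a dict: "t": time; "joint_pos": joint angles; "dq": joint speeds; "effort": joint torques, N m; "position": TCP position; "ee_rot": TCP orientation; "wrist_force": force on the tool from outside, world axes, zero at the start; "moment": the same for the moment, N m; "width": opening from 0.0 (shut) to 1.0 (fully open); "finger_force": force on a finger pad.
Only numpy, scipy, OpenCV 4.12 (cv2) and the standard library are available. Lean on these libraries where they do the work, as an engineer would, in place of code of your own. Each camera call takes 0.05 s, during which the arm holds its last target. There are 200 camera calls.

## Task

Get the red medal case on show: without lifting it, push it against the brass corner post so that it turns a quarter turn round the post and its clasp comes to face the open front of the stand (the robot's side). Slide it fully home into the corner, flush against the fence and the end stop, then swing the keeper bar shut across its front. Leave the other wares where they are.

Things in the scene. Friction and masses are not known exactly. Their poses are not given: they have to be found in the camera images.
- stand: fixed display stand: a dark board with green top, 250 x 420 x 8 mm, on which the case slides. Origin: on the table plane at the inner face of the fence, level with the post. +x points away from the robot to the back, +y along the fence to the end stop (robot's left), z up. Here the board spans x -170 to +80, y -210 to +210 mm, top at z = 8; the case when home has its centre at x -50, y 110
- fence (a point): middle of the inner face of the stand's wooden fence, at its top edge, 28 mm above the table. The fence runs along the stand's y from y = 8 to 160 mm, its inner face at x = 0; it is 12 mm thick, behind that face
- end_stop (a point): middle of the inner face of the stand's end stop, at its top edge, 28 mm above the table. The end stop runs along the stand's x from x = -90 to +12 mm, its inner face at y = 160; it is 12 mm thick. It meets the fence in the corner where the case belongs
- post: fixed brass corner post at the open end of the fence, 16 mm in diameter, its round top 58 mm above the table. Origin: centre of its foot, 8 mm above the table; in the stand's frame x = +8, y = 0, so that its front is in line with the fence's inner face
- case_center (a point): centre, half-way up, of the loose square red medal case with a round silver medal in its top: 100 x 100 x 32 mm, about 0.2 to 0.42 kg, too wide to grasp. It slides with friction (about 0.5 to 0.7; fingers grip it more) and can jam if not pushed along its own arc. Its own -x axis points to the side with the brass clasp (a brass strip marks that side on the top), z up
- case: the same case; origin: centre of its underside, same axes. It starts at the stand's right end, beyond the post, clasp facing roughly along the stand's -y; its leading side, opposite the clasp, is some 15 to 70 mm short of the post, which stands in line with that side's end nearest the back, about 5 to 25 mm from the corner. Pushed on past the post it turns clockwise seen from above
- clasp (a point): middle of the clasp side of the case, half-way up (16 mm above its underside), 50 mm from the case's centre
- keeper (a joint): angle of the brass keeper bar, which swings level on an upright pivot at the front of the end stop: 0 = closed (its limit), bar parallel to the fence across the front of the case; grows as it opens, 1.57 = pointing along the stand's -x; limit 1.9. It stays where it is left; about 0.6 N at the knob moves it
- keeper_knob (a point): black upright knob at the end of the keeper bar, 18 mm in diameter, from 18 to 52 mm above the table; this point is on its axis, 38 mm above the table, 70 mm from the pivot. The bar is 12 mm wide and spans 18 to 28 mm above the table; when closed its face clears the front of a fully home case by 6 mm, the knob by 3 mm
- keeper_pivot (a point): the pivot axis of the keeper, 28 mm above the table; in the stand's frame x = -112, y = 175 mm. The bar points from here to the knob: at joint value a, along (-sin a, -cos a) in the stand's x, y
- goblet: small steel cup, 52 mm across and 75 mm tall, standing behind the fence; bystander, origin in its underside
- coin_capsule: clear round coin capsule, 48 mm across and 12 mm thick, lying behind the fence; bystander, origin in its underside
- loupe: folding loupe, black disc 42 mm across, 16 mm thick with a steel tab, lying behind the post and fence; bystander, origin in its underside
- spoon0: steel souvenir spoon 130 mm long, lying right of the stand; bystander, origin in its underside
- spoon1: second such spoon; bystander, origin in its underside
- ring_box: blue ring box, 55 x 55 x 42 mm, left of the stand; bystander, origin in its underside
- figurine: white china figurine, 48 mm across and 85 mm tall, left of the stand; bystander, origin in its underside
Not all that is in view belongs to the job. What is meant by the case is not green or turquoise, and is the larger of those in its own colour.

How it is judged (in metres and radians):
On the way, in this order (a step that is already met when the one before it is completed fails the run):
1. the case is part-way through its quarter turn (20 to 70 degrees) while pressing against the corner post (angle between the x axis of case_center and the x axis of stand, either way round between 0.35 and 1.22 rad and contact force between case and post above 0.1 N), for 0.05 s.
2. the case is home in the corner, clasp to the front, while the keeper is still open (x of case_center in the frame of stand between -0.054 and -0.046 m and y of case_center in the frame of stand between 0.106 and 0.114 m and angle between the x axis of case_center and the x axis of stand, either way round below 0.06 rad and x of clasp in the frame of stand below -0.085 m and height (world z) of case_center below 0.03 m and value of joint keeper above 0.4 rad), for 0.2 s.
At the end, for the whole second after the job is handed in: The case lies at rest on the stand, its centre within 4 mm (each way) of its place flush against fence and end stop, square to them within 0.06 rad, its clasp facing the open front, and the keeper bar is closed (within 0.12 rad) (x of case_center in the frame of stand between -0.054 and -0.046 m and y of case_center in the frame of stand between 0.106 and 0.114 m and angle between the x axis of case_center and the x axis of stand, either way round below 0.06 rad and x of clasp in the frame of stand below -0.085 m and height (world z) of case_center below 0.03 m and value of joint keeper below 0.12 rad and linear speed of case below 0.01 m/s); the robot touches nothing.
It fails at once if the case is lifted (over 12 mm) or tipped (over 0.25 rad) (height (world z) of case_center above 0.036 m or angle between case_center's own z axis and vertical above 0.25 rad).
It fails at once if one of the other wares is shifted by more than 25 mm (distance of any of goblet, coin_capsule, loupe, spoon0, spoon1, ring_box, figurine from where it was at the start of the episode above 0.025 m).
It also fails if it takes over 72 s, if anything falls off the work surface, if the arm or the gripper's body presses on something with over 40 N, if the wrist force passes 120 N, or if a joint passes its speed limit or range.

## Working session

There is one attempt and no reset: what is moved stays moved. The work goes in short steps, Python scripts to look and compute and a tool call to move; the robot and the scene stay as the last step left them, time stands still between calls to the robot, and variables do not carry over. Pictures are saved under pics/ and viewed, at most 11 in all, crops included, and the job is handed in when it is done.

Besides the shell and the picture viewer there is one more tool, called as name([rows], argument=value, ...), one row to a line, values as JSON. play_rows: Moves the arm, as the interface text tells. Its arguments: {"type":"object","properties":{"moves":{"type":"array"},"claw":{"type":"number"},"force":{"type":"number"}},"required":["moves"]}

```bash
mkdir -p pics
cat > h.py <<'E'
from station import *
import numpy as np, cv2
def ray(im,px):
    K=im["intrinsics"];T=im["extrinsics"];R=T[:3,:3];t=T[:3,3]
    d=np.linalg.inv(K)@np.array([px[0],px[1],1.]);return -R.T@t,R.T@d
def onz(im,px,z):
    o,d=ray(im,px);return o+d*(z-o[2])/d[2]
def proj(im,P):
    P=np.atleast_2d(P);T=im["extrinsics"];c=P@T[:3,:3].T+T[:3,3];q=c@im["intrinsics"].T;return q[:,:2]/q[:,2:]
def save(im,n,box=None,s=1):
    c=im["color"][:,:,::-1]
    if box: c=c[box[1]:box[3],box[0]:box[2]]
    cv2.imwrite("pics/"+n+".png",cv2.resize(c,None,fx=s,fy=s,interpolation=cv2.INTER_CUBIC))
E
python3 - <<'E'
from h import *
a=get_image("top");b=get_image("scene")
save(a,"top0",None,1.4);save(b,"scene0",None,1.4)
for cam,im in(("top",a),("scene",b)):
    print(cam,-im["extrinsics"][:3,:3].T@im["extrinsics"][:3,3])
    for l,z in(("stand",0),("fence",.028),("end_stop",.028),("post",.008),("case_center",.024),("case",.008),("clasp",.024),("keeper_knob",.038),("keeper_pivot",.028)):
        for r in landmark_of(cam,l)[:3]:
            print(l,round(r["conf"],2),np.round(r["pixel"],1),np.round(onz(im,r["pixel"],z),4))
print(get_obs())
E
```

```text
top [0.41794861 0.02396017 1.30509458]
stand 0.74 [281.8 185.3] [ 0.624  -0.0121  0.    ]
fence 0.67 [254.9 185.7] [0.6177 0.0718 0.028 ]
end_stop 0.63 [229.9 195.5] [0.5866 0.1484 0.028 ]
end_stop 0.32 [285.6 187.5] [ 0.6127 -0.0231  0.028 ]
post 0.56 [284.3 180.9] [ 0.6367 -0.0197  0.008 ]
case_center 0.96 [341.4 278.4] [ 0.3351 -0.1938  0.024 ]
case_center 0.94 [255.7 275.9] [0.342  0.0669 0.024 ]
case_center 0.86 [387.  174.5] [ 0.6568 -0.3406  0.024 ]
case 0.96 [255.4 275.2] [0.3431 0.0683 0.008 ]
case 0.88 [380.1 177.8] [ 0.649 -0.323  0.008]
case 0.87 [336.8 275.3] [ 0.3434 -0.1824  0.008 ]
clasp 0.97 [369.2 171.2] [ 0.6668 -0.2848  0.024 ]
clasp 0.75 [329.4 291.1] [ 0.2969 -0.1568  0.024 ]
clasp 0.65 [266.9 275.4] [0.3435 0.0329 0.024 ]
keeper_knob 0.42 [227.  235.3] [0.4639 0.1542 0.038 ]
keeper_pivot 0.58 [221.7 216.1] [0.5229 0.1724 0.028 ]
keeper_pivot 0.28 [394.8 259.1] [ 0.394  -0.3576  0.028 ]
scene [1.16627803 0.22905503 0.80953824]
stand 0.65 [253.3 256.4] [ 0.618  -0.0162  0.    ]
fence 0.68 [287.9 258.3] [0.6165 0.0701 0.028 ]
fence 0.35 [224.2 227. ] [ 0.5761 -0.1
[... 783 characters left out ...]
0.1698 0.028 ]
{'t': 1.0, 'joint_pos': array([55.14632498, 24.41305651,  4.23342748, 92.01686111, -1.95384983,
       63.644311  , -3.84541171]), 'dq': array([ 0.00817924,  0.02222522, -0.02809747,  0.13191611, -0.04311462,
        0.05810056,  0.00972552]), 'effort': array([ 2.82411447e-04, -9.49570870e+01,  3.75627190e+00, -4.63905609e+01,
        1.87612575e-02,  2.28927063e-03, -2.27534633e-05]), 'position': array([ 0.29892038, -0.60516531,  0.25331051]), 'ee_rot': array([-1.79997711e+02, -2.10390477e-03,  2.62844199e+01]), 'wrist_force': array([ 0.60456225,  0.52231083, -0.03555231]), 'moment': array([0.0112563 , 0.0314923 , 0.01197391]), 'finger_force': 0.0, 'width': 0.998121340267976}
```

View pics/top0.png

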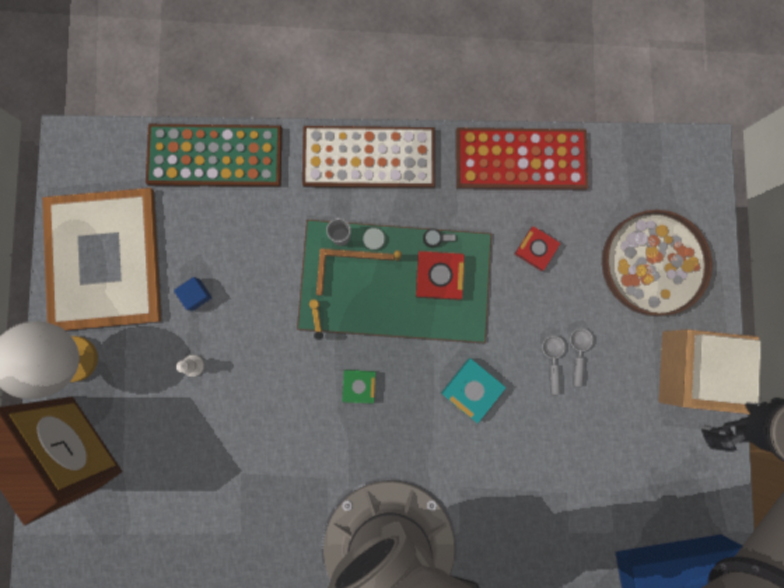

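View pics/scene0.png

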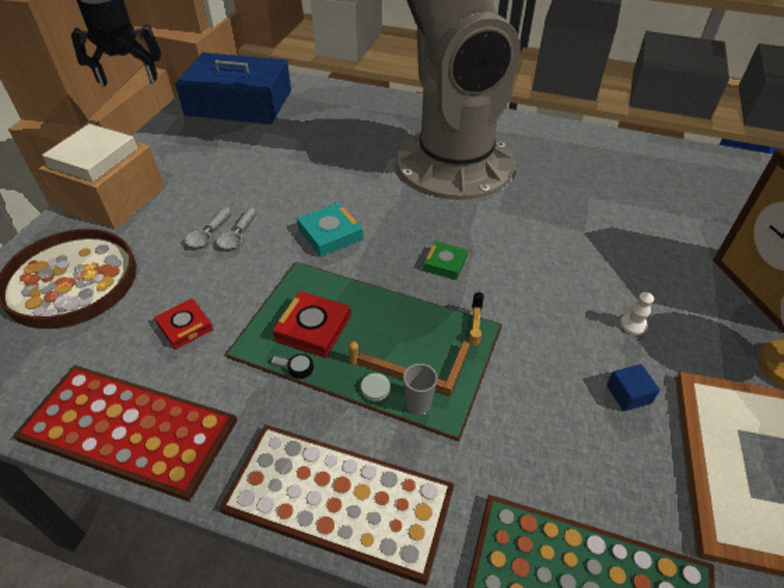

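The top view shows these candidates for the case, in original top-image pixels:
- large red case on the stand: (315,196)
- small red box: (384,178)
- turquoise box: (339,279)
- green box: (257,276)

I choose the large red case on the stand. Next I check it in a crop and fit the poses.

```bash
cat >> h.py <<'E'
def casefit(im):
    hsv=cv2.cvtColor(im["color"],cv2.COLOR_RGB2HSV);h,s,v=cv2.split(hsv)
    m=(((h<6)|(h>172))&(s>150)&(v>60)).astype(np.uint8)
    n,lab,st,ce=cv2.connectedComponentsWithStats(m)
    best=[i for i in range(1,n) if st[i,4]>300]
    out=[]
    for i in best:
        pts=np.argwhere(lab==i)[:,::-1].astype(float)
        W=np.array([onz(im,p,.04)[:2] for p in pts])
        out.append((i,st[i,4],np.round(ce[i]),cv2.minAreaRect(W.astype(np.float32)*1000)))
    return out
E
python3 - <<'E'
from h import *
a=get_image("top")
save(a,"crop0",(205,150,360,250),5)
for r in casefit(a): print(r)
hsv=cv2.cvtColor(a["color"],cv2.COLOR_RGB2HSV);h,s,v=cv2.split(hsv)
print(hsv[225,290],hsv[196,300],hsv[181,280])
m=((h>60)&(h<90)&(s>80)).astype(np.uint8)
n,lab,st,ce=cv2.connectedComponentsWithStats(m)
i=lab[225,290];pts=np.argwhere(lab==i)[:,::-1].astype(float)
W=np.array([onz(a,p,.008)[:2] for p in pts]).astype(np.float32)*1000
print(st[i],cv2.minAreaRect(W),cv2.boxPoints(cv2.minAreaRect(W)))
E
```

```text
(1, np.int32(1900), array([372., 113.]), ((852.49609375, -296.49957275390625), (122.77957153320312, 279.31512451171875), 0.6002550721168518))
(2, np.int32(342), array([385., 178.]), ((645.6991577148438, -326.3311767578125), (69.21170043945312, 71.65191650390625), 57.26020812988281))
(3, np.int32(700), array([312., 196.]), ((584.9798583984375, -109.07319641113281), (97.05055236816406, 97.72315979003906), 87.39461517333984))
[75 93 96] [  2 181 141] [24 79 97]
[ 214  158  135   85 6121] ((576.1989135742188, -13.218292236328125), (409.57000732421875, 239.18896484375), 86.17867279052734) [[ 443.22238 -209.57759]
 [ 681.8796  -225.51842]
 [ 709.1754   183.141  ]
 [ 470.51825  199.08183]]
```

View pics/crop0.png

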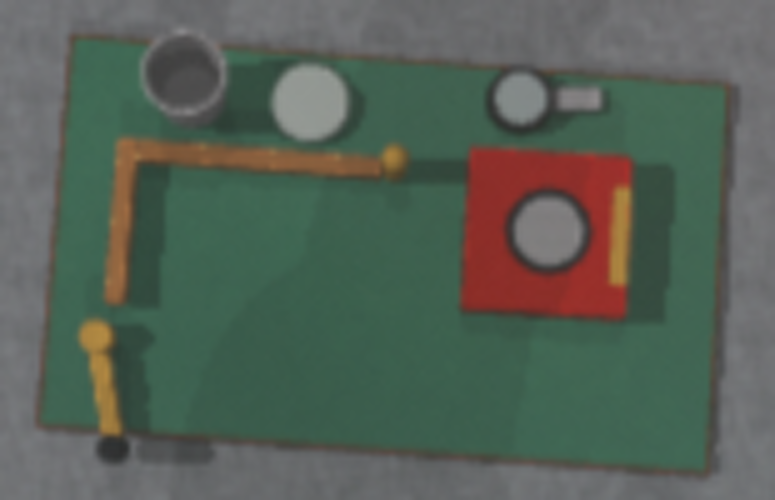

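The crop confirms the choice: the red case with medal lies on the stand, with its brass clasp strip on the right (crop 620,235). I refine the stand pose by overlaying the model.

```bash
cat >> h.py <<'E'
def S(x,y,z=0,o=(.6211,-.0162),yaw=-3.82):
    c,s=np.cos(np.radians(yaw)),np.sin(np.radians(yaw));return np.array([o[0]+c*x-s*y,o[1]+s*x+c*y,z])
E
python3 - <<'E'
from h import *
k=5
P=[(-.17,-.21,.008),(.08,-.21,.008),(.08,.21,.008),(-.17,.21,.008),(0,.008,.028),(0,.16,.028),(-.09,.16,.028),(.012,.172,.028),(-.112,.175,.034),(.008,0,.058)]
for cam,box in(("top",(205,150,360,250)),("scene",(155,180,365,320))):
    a=get_image(cam);k=5 if cam=="top" else 3.8
    c=cv2.resize(a["color"][box[1]:box[3],box[0]:box[2],::-1],None,fx=k,fy=k,interpolation=cv2.INTER_CUBIC)
    for p in P:
        q=(proj(a,S(*p))[0]+.5-np.array(box[:2]))*k
        cv2.drawMarker(c,tuple(int(v) for v in q),(255,255,255),cv2.MARKER_CROSS,14,1)
    cv2.imwrite(f"pics/ov_{cam}.png",c)
E
```

```text
(no output)
```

View pics/ov_top.png

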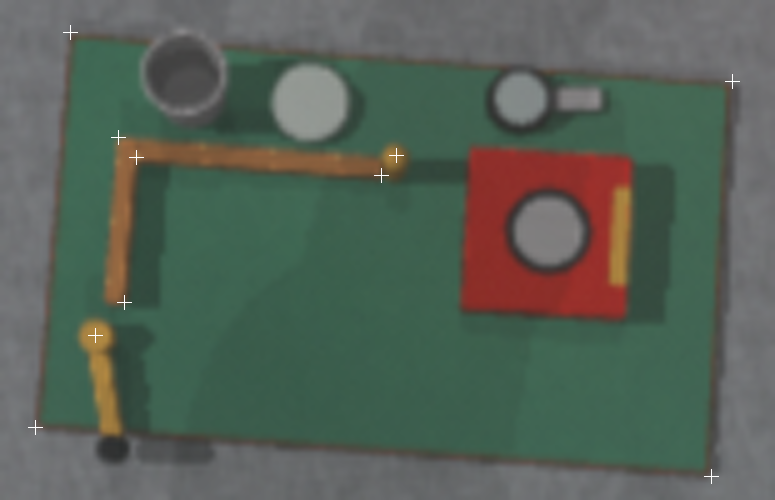

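View pics/ov_scene.png

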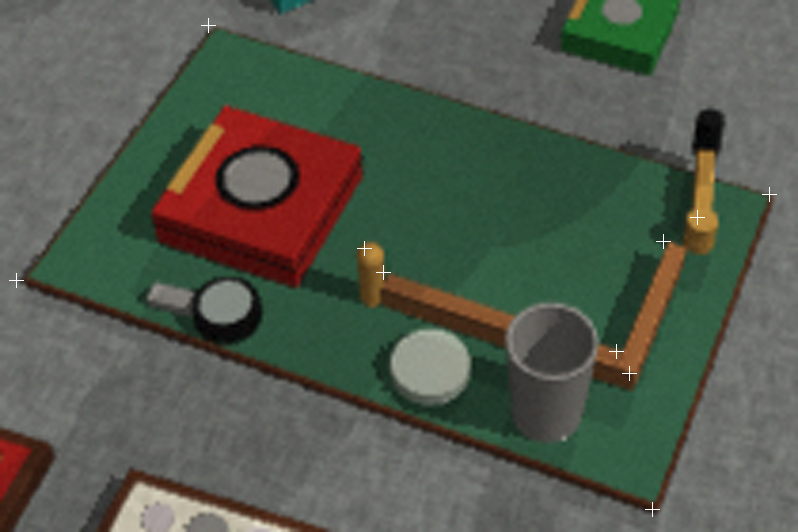

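```bash
sed -i 's/o=(.6211,-.0162)/o=(.6215,-.0145)/' h.py
cat >> h.py <<'E'
def rel(cur,yaw,tgt,tyaw):
    """row (rounded) from pose cur/yaw (tool down) to world tgt/tyaw"""
    d=np.array(tgt)-np.array(cur);a=np.radians(yaw);c,s=np.cos(a),np.sin(a)
    w=(tyaw-yaw+180)%360-180
    return [round(float(v),4) for v in (c*d[0]+s*d[1],s*d[0]-c*d[1],-d[2])]+[0,0,round(float(-np.radians(w)),3)]
def st2(x,y):
    d=np.array([x,y])-np.array([.6215,-.0145]);c,s=np.cos(np.radians(-3.82)),np.sin(np.radians(-3.82))
    return np.array([c*d[0]+s*d[1],-s*d[0]+c*d[1]])
E
python3 -c "
from h import *
print(rel([.299,-.605,.2533],26.28,[.585,-.109,.16],86.2), st2(.585,-.109))"
```

```text
[0.476, -0.3181, 0.0933, 0, 0, -1.046] [-0.03012311 -0.09672176]
```

play_rows([
  [0.05,-0.03,0,0,0,-0.1],
  [0.1,-0.065,0,0,0,-0.25],
  [0.15,-0.1,0,0,0,-0.4],
  [0.2,-0.135,0.01,0,0,-0.55],
  [0.25,-0.167,0.02,0,0,-0.7],
  [0.3,-0.2,0.03,0,0,-0.85],
  [0.35,-0.235,0.045,0,0,-1.0],
  [0.4,-0.267,0.06,0,0,-1.046],
], claw=0.41)

```text
t: 2.15
position: [0.5401, -0.187, 0.1933]
ee_rot: [180.0, 0.0, 86.4]
wrist_force: [1.0, -1.4, 0.1]
width: 0.703
finger_force: 0.0
```

play_rows([
  [0.03,0.015,0.0,0,0,0],
  [0.06,0.03,0.02,0,0,0],
  [0.0805,0.04,0.06,0,0,0],
  [0.0805,0.04,0.1,0,0,0],
  [0.0805,0.04,0.12,0,0,0],
  [0.0805,0.04,0.122,0,0,0],
])

```text
t: 2.9
position: [0.584, -0.1112, 0.0706]
ee_rot: [-179.9, -0.0, 86.2]
wrist_force: [-0.3, -0.2, 0.0]
width: 0.706
finger_force: 0.0
```

play_rows([
  [0,0,0.003,0,0,0],
  [0,0,0.006,0,0,0],
  [0,0,0.009,0,0,0],
])

```text
t: 3.28
position: [0.5849, -0.1112, 0.063]
ee_rot: [179.9, 0.0, 86.2]
wrist_force: [0.4, -0.9, 0.5]
width: 0.707
finger_force: 0.0
```

play_rows([
  [0,0,0.002,0,0,0],
  [0,0,0.003,0,0,0],
  [0,0,0.003,0,0,0],
])

```text
t: 3.65
position: [0.5845, -0.111, 0.0593]
ee_rot: [-180.0, -0.0, 86.2]
wrist_force: [0.3, 0.0, 0.2]
width: 0.703
finger_force: 0.0
```

play_rows([
  [0,0,0.002,0,0,0],
  [0,0,0.003,0,0,0],
  [0,0,0.003,0,0,0],
])

```text
t: 4.03
position: [0.5846, -0.1109, 0.0569]
ee_rot: [180.0, 0.0, 86.2]
wrist_force: [-4.7, -0.4, 12.5]
width: 0.708
finger_force: 6.3
```

play_rows([
  [0,0,0.002,0,0,0],
  [0,0,0.002,0,0,0],
  [0.004,0,0.002,0,0,0],
  [0.008,0,0.002,0,0,0],
  [0.012,0,0.002,0,0,0],
  [0.012,0,0.002,0,0,0],
])

```text
t: 4.78
position: [0.5869, -0.1022, 0.0568]
ee_rot: [179.8, 0.2, 86.1]
wrist_force: [-4.4, -14.8, 34.1]
width: 0.707
finger_force: 17.1
```

Run:
```python
from h import *
a=get_image("top");b=get_image("scene")
save(b,"s1",(120,140,400,340),2.8)
for r in casefit(a): print(r[1:], st2(*[v/1000 for v in r[3][0]]))
for r in landmark_of("scene","case_center")[:3]: print(r, st2(*onz(b,r["pixel"],.024)[:2]))
```

```text
(np.int32(1915), array([372., 113.]), ((852.4859619140625, -295.5304870605469), (122.77957153320312, 281.2533874511719), 0.6002580523490906)) [ 0.24919564 -0.26501732]
(np.int32(325), array([385., 177.]), ((646.0524291992188, -326.1289978027344), (70.18014526367188, 71.5026626586914), 57.729190826416016)) [ 0.04525929 -0.30930091]
{'pixel': [131.0, 234.7], 'conf': 0.87} [ 0.06662219 -0.29565363]
{'pixel': [318.3, 186.2], 'conf': 0.76} [-0.26988268  0.07087131]
{'pixel': [233.3, 161.7], 'conf': 0.75} [-0.27203802 -0.18773292]
```

View pics/s1.png

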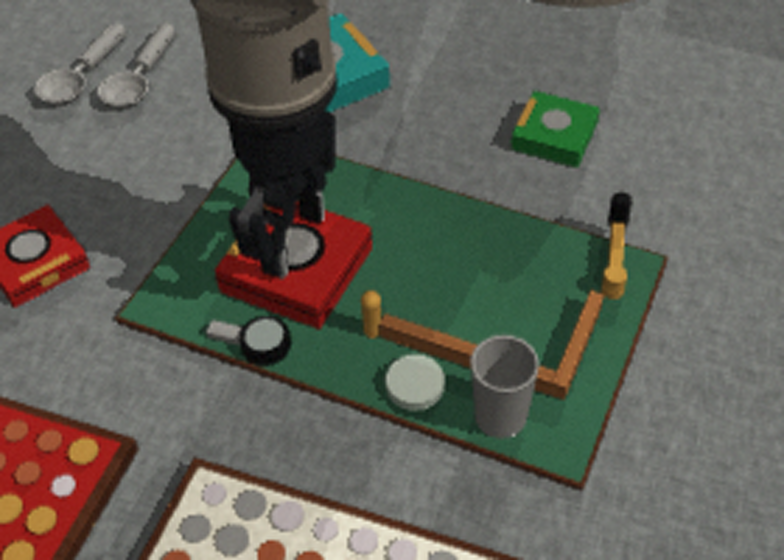

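```bash
cat >> h.py <<'E'
from scipy.optimize import minimize
def box3(x,y,yaw):
    """case corners in world from stand-frame pose (m, deg)"""
    a=np.radians(yaw);c,s=np.cos(a),np.sin(a);h=.05
    return np.array([S(x+c*u-s*v,y+s*u+c*v,z) for z in(.008,.04) for u,v in((h,h),(h,-h),(-h,-h),(-h,h))])
def fit(ims,guess):
    data=[]
    for im in ims:
        h,s,v=cv2.split(cv2.cvtColor(im["color"],cv2.COLOR_RGB2HSV))
        red=((h<7)|(h>170))&(s>140)&(v>40);gr=(h>55)&(h<95)&(s>60)&(v>25)
        q=proj(im,S(guess[0],guess[1],.024))[0];r=np.indices(red.shape)[::-1]
        near=np.hypot(r[0]-q[0],r[1]-q[1])<55
        data.append((im,np.argwhere(red&near)[:,::-1].astype(float),np.argwhere(gr&near)[:,::-1].astype(float)))
    def sd(hull,p):
        e=np.roll(hull,-1,0)-hull;n=np.stack([e[:,1],-e[:,0]],1)/np.linalg.norm(e,axis=1)[:,None]
        d=np.max(np.einsum('ijk,jk->ij',p[:,None]-hull[None],n),1);return d
    def loss(t):
        L=0
        for im,R,G in data:
            hull=cv2.convexHull(proj(im,box3(t[0]/1e3,t[1]/1e3,t[2])).astype(np.float32))[:,0].astype(float)
            if np.cross(hull[1]-hull[0],hull[2]-hull[1])<0: hull=hull[::-1]
            L+=np.clip(sd(hull,R),0,4).sum()+np.clip(-sd(hull,G),0,4).sum()
        return L
    g=[guess[0]*1e3,guess[1]*1e3,guess[2]]
    best=None
    for dy in(-6,6):
        r=minimize(loss,g,method="Nelder-Mead",options=dict(initial_simplex=[g,[g[0]+8,g[1]+dy,g[2]],[g[0],g[1]+2*dy,g[2]],[g[0],g[1],g[2]+dy]]))
        if best is None or r.fun<best.fun: best=r
    return np.round(best.x,1),round(best.fun,1)
E
python3 -W ignore - <<'E'
from h import *
a=get_image("top");b=get_image("scene")
def old(n,im):
    c=cv2.imread("pics/"+n+".png")[:,:,::-1];return dict(im,color=cv2.resize(c,(560,420),interpolation=cv2.INTER_AREA))
g=(-.03,-.095,91)
a0,b0=old("top0",a),old("scene0",b)
print("old",fit([a0],g),fit([b0],g),fit([a0,b0],g))
print("new",fit([a],g),fit([b],g),fit([a,b],g))
E
```

```text
old (array([-28.5, -99.5,  89.7]), np.float64(0.0)) (array([-30.9, -96.4,  90.2]), np.float64(12.0)) (array([-30.6, -96.1,  91.2]), np.float64(12.1))
new (array([-28. , -90.7,  87.2]), np.float64(0.0)) (array([-28.7, -88.7,  87.9]), np.float64(4.0)) (array([-28.8, -89. ,  88.7]), np.float64(4.1))
```

play_rows([
  [0.005,0,0,0,0,0],
  [0.01,0,0,0,0,0],
  [0.015,0,0,0,0,0],
  [0.02,0,0,0,0,0],
  [0.025,0,0,0,0,0],
  [0.03,0,0,0,0,0],
  [0.032,0,0,0,0,0],
])

```text
t: 5.9
position: [0.5896, -0.07, 0.0568]
ee_rot: [179.7, 0.2, 86.1]
wrist_force: [-0.6, -17.2, 31.3]
width: 0.705
finger_force: 15.9
```

```bash
cat > look.py <<'E'
import sys,warnings;warnings.filterwarnings("ignore")
from h import *
g=[float(v) for v in sys.argv[1:4]];g=(g[0]/1e3,g[1]/1e3,g[2])
a=get_image("top");b=get_image("scene")
print("both",fit([a,b],g),"scene",fit([b],g))
o=get_obs();p=o["position"];print("tcp",np.round(p,4),"stand",np.round(st2(p[0],p[1])*1e3,1),"yaw rel",round(o["ee_rot"][2]+3.82,1),"F",np.round(o["wrist_force"],1),o["t"])
if len(sys.argv)>4: save(b,sys.argv[4],(120,140,400,340),2.8)
E
python3 look.py -28 -60 88
```

```text
both (array([-29.2, -70.3,  79. ]), np.float64(0.0)) scene (array([-29.1, -70.1,  79. ]), np.float64(0.0))
tcp [ 0.5896 -0.0699  0.0568] stand [-28.1 -57.4] yaw rel 89.9 F [ -0.3 -13.   32.4] 6.0
```

Run:
```python
from h import *
o=get_obs();p=o["position"];y=o["ee_rot"][2]
n=np.array([np.cos(np.radians(79)),np.sin(np.radians(79))])
c=np.array([-29.2,-70.3])/1e3
q=c-.075*n
print(rel(p,y,S(q[0],q[1],.1),75.2),rel(p,y,S(q[0],q[1],.035),75.2))
```

```text
[-0.0865, -0.0153, -0.0432, 0, 0, 0.191] [-0.0865, -0.0153, 0.0218, 0, 0, 0.191]
```

play_rows([
  [0,0,-0.03,0,0,0],
  [-0.02,-0.003,-0.05,0,0,0.05],
  [-0.05,-0.01,-0.05,0,0,0.12],
  [-0.0865,-0.015,-0.05,0,0,0.191],
  [-0.0865,-0.015,-0.03,0,0,0.191],
  [-0.0865,-0.015,0.0,0,0,0.191],
  [-0.0865,-0.015,0.018,0,0,0.191],
  [-0.0865,-0.015,0.022,0,0,0.191],
])

```text
t: 7.0
position: [0.5657, -0.1524, 0.0307]
ee_rot: [-179.8, 0.0, 75.2]
wrist_force: [0.5, -0.1, 0.9]
width: 0.706
finger_force: 0.0
```

```bash
python3 look.py -29 -70 79 s2
```

```text
both (array([-29.1, -70.8,  79.3]), np.float64(0.2)) scene (array([-29., -70.,  79.]), np.float64(0.0))
tcp [ 0.5666 -0.1524  0.032 ] stand [ -45.6 -141.2] yaw rel 79.1 F [ 0.6 -0.1  0.8] 7.1
```

View pics/s2.png

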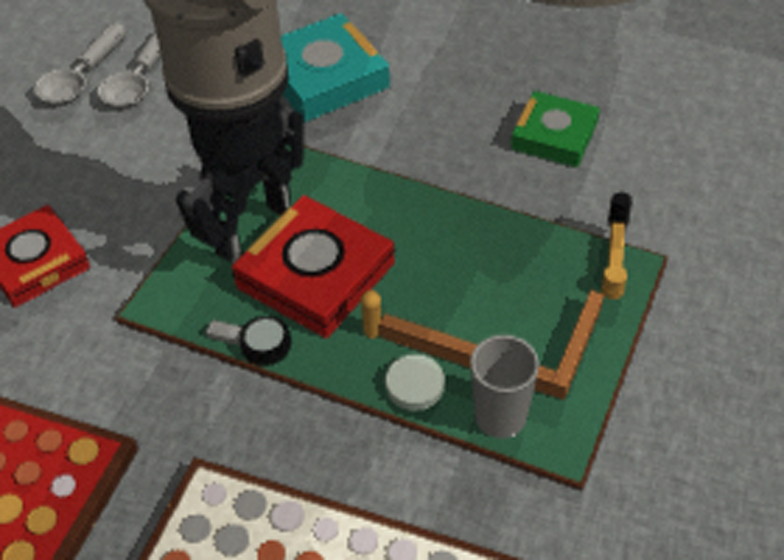

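play_rows([
  [0.006,0,0,0,0,0],
  [0.012,0,0,0,0,0],
  [0.016,0,0,0,0,0],
  [0.02,0,0,0,0,0],
  [0.024,0,0,0,0,0],
  [0.028,0,0,0,0,0],
])

```text
t: 7.85
position: [0.5739, -0.1251, 0.0323]
ee_rot: [-180.0, 0.0, 75.3]
wrist_force: [-0.7, -2.3, 2.2]
width: 0.703
finger_force: 1.2
```

```bash
python3 look.py -27 -60 79
```

```text
both (array([-26.2, -52.8,  79.6]), np.float64(1.3)) scene (array([-26.8, -52.4,  78.7]), np.float64(0.0))
tcp [ 0.5741 -0.1246  0.0323] stand [ -40. -113.] yaw rel 79.1 F [-0.5 -0.5  0.1] 7.95
```

```bash
cat > arc.py <<'E'
import sys
from h import *
# args: phi0 l0 toff step nrows eps x y(of commanded tcp, stand mm)
phi0,l0,toff,step,nr,eps=[float(v) for v in sys.argv[1:7]]
def tcp(phi,e):
    a=np.radians(phi);n=np.array([np.cos(a),np.sin(a)]);t=np.array([np.sin(a),-np.cos(a)])
    l=l0-8*np.radians(phi0-phi)
    q=np.array([8,0])-(58-e+61.5)*n-(l-toff)*t
    return S(q[0]/1e3,q[1]/1e3,.032)
o=get_obs();p=o["position"];p0=np.array([p[0],p[1],.032])
for k in range(1,int(nr)+1):
    ph=max(phi0-step*k,0);print(rel(p0,phi0-3.82,tcp(ph,eps),ph-3.82))
E
python3 arc.py 79 23.8 -2 4 8 1
```

```text
[0.0036, -0.0079, -0.0, 0, 0, 0.07]
[0.0062, -0.0154, -0.0, 0, 0, 0.14]
[0.0092, -0.0227, -0.0, 0, 0, 0.209]
[0.0127, -0.0298, -0.0, 0, 0, 0.279]
[0.0166, -0.0366, -0.0, 0, 0, 0.349]
[0.021, -0.0431, -0.0, 0, 0, 0.419]
[0.0257, -0.0494, -0.0, 0, 0, 0.489]
[0.0309, -0.0553, -0.0, 0, 0, 0.559]
```

play_rows([
  [0.002,0,0,0,0,0],
  [0.004,-0.008,0,0,0,0.07],
  [0.0065,-0.0155,0,0,0,0.14],
  [0.0095,-0.0227,0,0,0,0.209],
  [0.013,-0.03,0,0,0,0.279],
  [0.013,-0.03,0,0,0,0.279],
])

```text
t: 8.7
position: [0.5476, -0.1049, 0.0323]
ee_rot: [-180.0, 0.0, 59.3]
wrist_force: [-2.1, -2.5, -1.4]
width: 0.706
finger_force: 1.4
```

```bash
python3 look.py -39 -46 63
```

```text
both (array([-35.3, -42.9,  62.2]), np.float64(0.2)) scene (array([-35.9, -42.8,  62.3]), np.float64(0.0))
tcp [ 0.5481 -0.1053  0.0322] stand [-67.2 -95.5] yaw rel 63.2 F [-1.7 -1.6 -0.4] 8.8
```

```bash
python3 arc.py 63 18.8 -3.6 4 8 1.5
```

```text
[0.003, -0.0063, -0.0, 0, 0, 0.07]
[0.0053, -0.0138, -0.0, 0, 0, 0.14]
[0.0081, -0.0211, -0.0, 0, 0, 0.209]
[0.0113, -0.0282, -0.0, 0, 0, 0.279]
[0.015, -0.0351, -0.0, 0, 0, 0.349]
[0.0191, -0.0417, -0.0, 0, 0, 0.419]
[0.0237, -0.048, -0.0, 0, 0, 0.489]
[0.0286, -0.0541, -0.0, 0, 0, 0.559]
```

play_rows([
  [0.003,-0.0063,0,0,0,0.07],
  [0.0055,-0.0138,0,0,0,0.14],
  [0.0083,-0.021,0,0,0,0.209],
  [0.0115,-0.028,0,0,0,0.279],
  [0.0155,-0.035,0,0,0,0.349],
  [0.0195,-0.0417,0,0,0,0.419],
  [0.024,-0.048,0,0,0,0.489],
  [0.029,-0.054,0,0,0,0.559],
])

```text
t: 9.8
position: [0.5155, -0.0537, 0.0321]
ee_rot: [-180.0, 0.1, 27.1]
wrist_force: [-7.3, -6.6, 5.5]
width: 0.701
finger_force: 4.8
```

```bash
python3 look.py -46 -10 32
```

```text
both (array([-49.5, -19.7,  30.8]), np.float64(3.8)) scene (array([-50. , -19.3,  30.3]), np.float64(0.0))
tcp [ 0.515 -0.053  0.032] stand [-103.7  -45.5] yaw rel 31.0 F [-9.6 -4.2  5.5] 9.9
```

```bash
python3 arc.py 31 12.7 -5.3 4 8 1.5
```

```text
[0.0027, -0.0071, -0.0, 0, 0, 0.07]
[0.0047, -0.0146, -0.0, 0, 0, 0.14]
[0.0071, -0.022, -0.0, 0, 0, 0.209]
[0.0101, -0.0292, -0.0, 0, 0, 0.279]
[0.0135, -0.0361, -0.0, 0, 0, 0.349]
[0.0173, -0.0429, -0.0, 0, 0, 0.419]
[0.0216, -0.0493, -0.0, 0, 0, 0.489]
[0.0251, -0.054, -0.0, 0, 0, 0.541]
```

play_rows([
  [0.0025,-0.007,0,0,0,0.07],
  [0.0045,-0.0146,0,0,0,0.14],
  [0.007,-0.022,0,0,0,0.209],
  [0.01,-0.029,0,0,0,0.279],
  [0.0135,-0.036,0,0,0,0.349],
  [0.017,-0.043,0,0,0,0.419],
  [0.0215,-0.049,0,0,0,0.489],
  [0.025,-0.054,0,0,0,0.541],
])

```text
t: 10.9
position: [0.5115, 0.0062, 0.0317]
ee_rot: [179.9, 0.3, -3.8]
wrist_force: [-17.8, -7.1, 9.0]
width: 0.702
finger_force: 9.1
```

```bash
python3 look.py -49 8 0
```

```text
both (array([-51.5,   8.5,   0. ]), np.float64(4.0)) scene (array([-52.6,   7.7,  -0. ]), np.float64(4.0))
tcp [0.5115 0.0067 0.0316] stand [-111.1   13.8] yaw rel 0.1 F [-14.9  -3.2   3.9] 11.0
```

play_rows([
  [-0.015,0,0,0,0,0],
  [-0.02,0.01,-0.03,0,0,-0.15],
  [-0.02,0.02,-0.07,0,0,-0.33],
  [0,0.05,-0.07,0,0,-0.51],
  [0.03,0.07,-0.07,0,0,-0.69],
  [0.053,0.086,-0.07,0,0,-0.87],
  [0.053,0.088,-0.07,0,0,-1.05],
  [0.053,0.088,-0.07,0,0,-1.23],
])

```text
t: 12.0
position: [0.5613, -0.0846, 0.1022]
ee_rot: [180.0, -0.0, 67.1]
wrist_force: [0.1, -0.3, -0.7]
width: 0.705
finger_force: 0.0
```

play_rows([
  [0,0,0,0,0,-0.18],
  [0,0,0.015,0,0,-0.341],
  [0,0,0.04,0,0,-0.341],
  [0,0,0.065,0,0,-0.341],
  [0,0,0.07,0,0,-0.341],
])

```text
t: 12.62
position: [0.5603, -0.0841, 0.0311]
ee_rot: [-179.9, -0.0, 86.3]
wrist_force: [0.4, -0.3, -0.0]
width: 0.703
finger_force: 0.0
```

```bash
python3 look.py -50 8 0 s3
```

```text
both (array([-51.7,   7.4,   0.4]), np.float64(0.9)) scene (array([-53. ,   8. ,   0.1]), np.float64(0.0))
tcp [ 0.5611 -0.0842  0.0323] stand [-55.6 -73.5] yaw rel 90.1 F [ 0.1 -0.1  0.4] 12.725
```

View pics/s3.png

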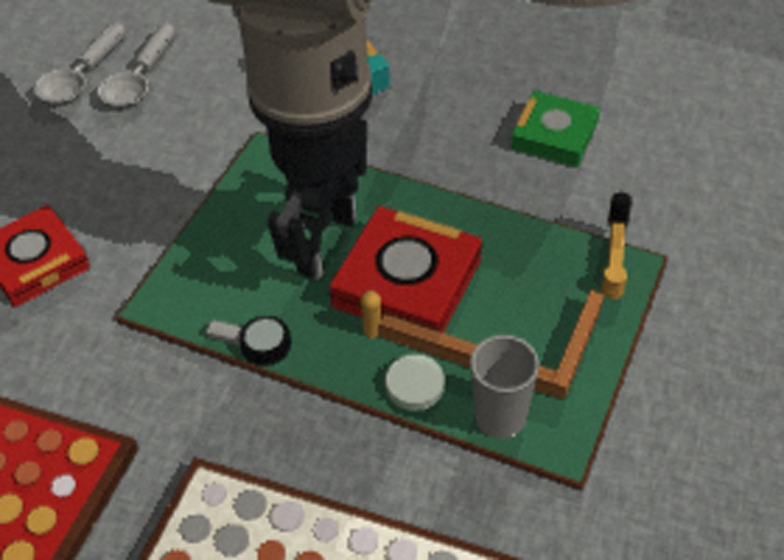

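play_rows([
  [0.008,0,0,0,0,0],
  [0.014,0,0,0,0,0],
  [0.022,0,0,0,0,0],
  [0.03,0,0,0,0,0],
  [0.038,0,0,0,0,0],
  [0.046,0,0,0,0,0],
  [0.054,0,0,0,0,0],
  [0.062,0,0,0,0,0],
])

```text
t: 13.72
position: [0.5652, -0.022, 0.0323]
ee_rot: [-180.0, -0.0, 86.3]
wrist_force: [-0.1, -2.8, 2.3]
width: 0.703
finger_force: 1.2
```

play_rows([
  [0.008,0,0,0,0,0],
  [0.016,0,0,0,0,0],
  [0.024,0,0,0,0,0],
  [0.032,0,0,0,0,0],
  [0.04,0,0,0,0,0],
  [0.048,0,0,0,0,0],
  [0.052,0,0,0,0,0],
])

```text
t: 14.6
position: [0.5686, 0.0301, 0.0323]
ee_rot: [180.0, -0.0, 86.3]
wrist_force: [0.3, -3.2, 0.9]
width: 0.705
finger_force: 1.2
```

```bash
python3 look.py -51 102 0
```

```text
both (array([-51.7, 103.3,  -0.7]), np.float64(4.0)) scene (array([-52.6, 103.8,  -0.4]), np.float64(4.0))
tcp [0.5686 0.0301 0.0323] stand [-55.7  41. ] yaw rel 90.1 F [-0.4  0.7 -0.4] 14.7
```

Now the last 7 mm, until the end stop resists.

play_rows([
  [0.003,0,0,0,0,0],
  [0.005,0,0,0,0,0],
  [0.006,0,0,0,0,0],
  [0.007,0,0,0,0,0],
  [0.008,0,0,0,0,0],
  [0.009,0,0,0,0,0],
])

```text
t: 15.45
position: [0.5691, 0.0381, 0.0323]
ee_rot: [-180.0, 0.0, 86.3]
wrist_force: [-0.4, -5.2, 1.3]
width: 0.702
finger_force: 2.8
```

```bash
python3 look.py -51 110 0
```

```text
both (array([-52.4, 111.2,  -0.2]), np.float64(0.0)) scene (array([-5.250e+01,  1.114e+02, -1.000e-01]), np.float64(0.0))
tcp [0.5691 0.038  0.0323] stand [-55.8  48.9] yaw rel 90.1 F [-1.1 -4.5  0.1] 15.55
```

play_rows([
  [0.001,0,0,0,0,0],
  [0.002,0,0,0,0,0],
  [0.002,0,0,0,0,0],
  [-0.02,0,0,0,0,0],
  [-0.04,0,0,0,0,0],
])

```text
t: 16.18
position: [0.5667, -0.002, 0.0324]
ee_rot: [180.0, -0.0, 86.3]
wrist_force: [0.5, -0.2, -0.8]
width: 0.704
finger_force: 0.0
```

Run:
```python
import warnings;warnings.filterwarnings("ignore")
from h import *
a=get_image("top");b=get_image("scene");g=(-.051,.11,0)
print(fit([a,b],g),fit([a],g),fit([b],g))
save(a,"t4",(205,150,360,250),5)
for cam,im in(("top",a),("scene",b)):
    for l,z in(("keeper_knob",.038),("keeper_knob",.052)):
        for r in landmark_of(cam,l)[:1]: print(l,z,r["conf"],np.round(st2(*onz(im,r["pixel"],z)[:2])*1e3,1))
    h,s,v=cv2.split(cv2.cvtColor(im["color"],cv2.COLOR_RGB2HSV))
o=get_obs();p=o["position"];print(p,st2(p[0],p[1]))
```

```text
(array([-51.8, 111.8,   1. ]), np.float64(0.2)) (array([-51., 110.,   0.]), np.float64(0.0)) (array([-53.4, 111.6,  -0.9]), np.float64(0.0))
keeper_knob 0.038 0.8 [-183.1  164.2]
keeper_knob 0.052 0.8 [-170.2  166.3]
[ 0.56671019 -0.00083366  0.03237576] [-0.05557857  0.00998576]
```

View pics/t4.png

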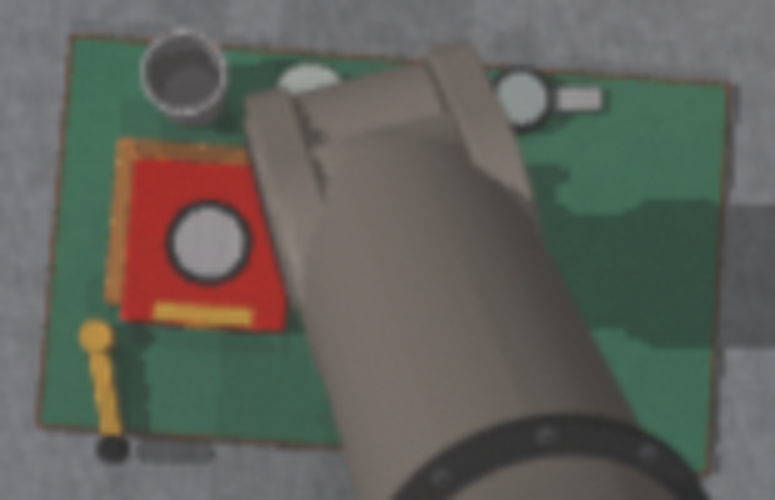

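play_rows([
  [0,-0.03,-0.01,0,0,0],
  [0,-0.06,-0.01,0,0,0],
  [0.02,-0.085,-0.01,0,0,0],
  [0.06,-0.085,-0.01,0,0,0],
  [0.085,-0.085,-0.01,0,0,0],
  [0.085,-0.078,-0.01,0,0,0],
  [0.085,-0.07,-0.01,0,0,0],
  [0.085,-0.065,-0.01,0,0,0],
], claw=-1)

```text
t: 17.48
position: [0.5079, 0.0867, 0.0423]
ee_rot: [180.0, 0.0, 86.2]
wrist_force: [-0.0, -0.4, -0.7]
width: -0.001
finger_force: 0.0
```

play_rows([
  [0,0.002,0,0,0,0],
  [0,0.004,0,0,0,0],
  [0,0.005,0,0,0,0],
  [0,0.006,0,0,0,0],
])

```text
t: 17.98
position: [0.5132, 0.087, 0.0423]
ee_rot: [-180.0, -0.0, 86.3]
wrist_force: [-0.2, 0.0, 0.3]
width: 0.001
finger_force: 0.0
```

play_rows([
  [0,0.001,0,0,0,0],
  [0,0.002,0,0,0,0],
  [0,0.003,0,0,0,0],
  [0,0.003,0,0,0,0],
])

```text
t: 18.48
position: [0.5144, 0.0869, 0.042]
ee_rot: [-179.8, 0.1, 86.3]
wrist_force: [-12.0, 0.4, 9.5]
width: -0.0
finger_force: 6.3
```

play_rows([
  [0,0.001,0,0,0,0],
  [0,0.002,0,0,0,0],
  [0,0.002,0,0,0,0],
])

```text
t: 18.85
position: [0.5146, 0.0868, 0.0417]
ee_rot: [-179.6, 0.1, 86.3]
wrist_force: [-22.4, 2.2, 16.3]
width: -0.003
finger_force: 11.6
```

play_rows([
  [0,-0.015,0,0,0,0],
  [0,-0.03,-0.03,0,0,0],
  [0.01,-0.05,-0.075,0,0,0],
  [0.05,-0.071,-0.08,0,0,0],
  [0.102,-0.071,-0.08,0,0,0],
  [0.102,-0.071,-0.06,0,0,0],
  [0.102,-0.071,-0.03,0,0,0],
  [0.102,-0.071,-0.014,0,0,0],
])

```text
t: 19.85
position: [0.4535, 0.193, 0.0553]
ee_rot: [-180.0, 0.0, 86.3]
wrist_force: [-0.1, 0.9, 0.3]
width: 0.002
finger_force: 0.0
```

```bash
python3 look.py -51 110 0
python3 - <<'E'
from h import *
o=get_obs();p=o["position"]
for a in (1.42,1.2,1.0,.8,.6,.4,.2,.0):
    rho=9+min(11*abs(np.sin(a))+14.5*abs(np.cos(a)),17)
    q=np.array([-112-70*np.sin(a),175-70*np.cos(a)])+rho*np.array([-np.cos(a),np.sin(a)])
    print(a,np.round(q),rel(p,86.2,S(q[0]/1e3,q[1]/1e3,.056),86.2)[:3])
E
```

```text
both (array([-51.3, 110.5,  -0.5]), np.float64(2.2)) scene (array([-52. , 111.5,  -0.8]), np.float64(0.0))
tcp [0.4532 0.1928 0.0551] stand [-181.7  195.6] yaw rel 90.1 F [ 0.3 -0.5  0.6] 19.95
1.42 [-185.  186.] [-0.0093, -0.0028, -0.0009]
1.2 [-186.  172.] [-0.0231, -0.0044, -0.0009]
1.0 [-185.  159.] [-0.0365, -0.0032, -0.0009]
0.8 [-180.  145.] [-0.0507, 0.0014, -0.0009]
0.6 [-173.  132.] [-0.0637, 0.0087, -0.0009]
0.4 [-163.  121.] [-0.075, 0.0185, -0.0009]
0.2 [-151.  111.] [-0.0842, 0.0309, -0.0009]
0.0 [-136.  105.] [-0.0906, 0.0462, -0.0009]
```

play_rows([
  [-0.009,-0.0028,0,0,0,0],
  [-0.016,-0.004,0,0,0,0],
  [-0.023,-0.0044,0,0,0,0],
  [-0.03,-0.004,0,0,0,0],
  [-0.0365,-0.003,0,0,0,0],
  [-0.044,-0.001,0,0,0,0],
  [-0.051,0.0015,0,0,0,0],
  [-0.064,0.0085,0,0,0,0],
])

```text
t: 20.95
position: [0.4587, 0.1285, 0.0564]
ee_rot: [180.0, -0.0, 86.3]
wrist_force: [0.5, 1.9, 0.0]
width: 0.001
finger_force: 0.7
```

play_rows([
  [-0.006,0.005,0,0,0,0],
  [-0.011,0.01,0,0,0,0],
  [-0.016,0.016,0,0,0,0],
  [-0.02,0.022,0,0,0,0],
  [-0.023,0.028,0,0,0,0],
  [-0.024,0.03,0,0,0,0],
])

```text
t: 21.7
position: [0.4871, 0.1027, 0.0563]
ee_rot: [180.0, -0.0, 86.3]
wrist_force: [-0.8, 0.1, -0.2]
width: 0.001
finger_force: 0.3
```

```bash
python3 look.py -51 110 0 s5
```

```text
both (array([-51.5, 110.5,  -0.2]), np.float64(9.1)) scene (array([-52.4, 111.9,  -0.2]), np.float64(8.0))
tcp [0.4869 0.1028 0.0563] stand [-142.1  108.1] yaw rel 90.1 F [ 0.7  0.9 -0.4] 21.8
```

View pics/s5.png

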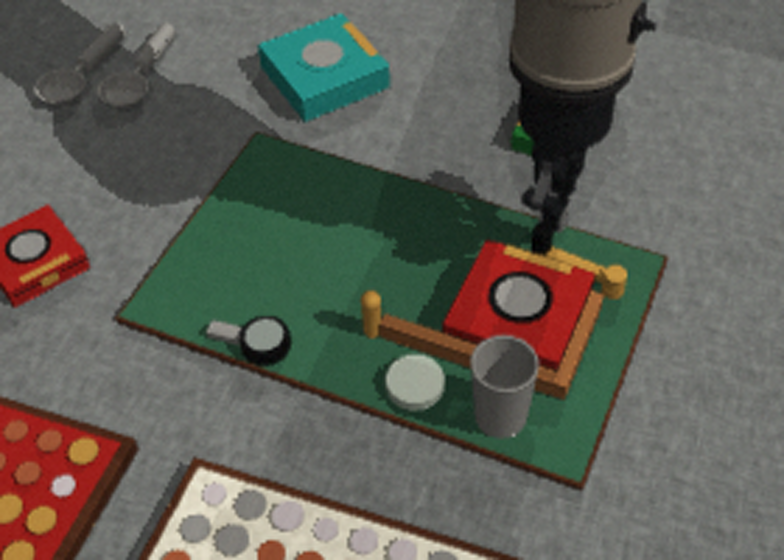

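The view shows the case home in the corner (crop 520,300). The keeper bar is almost across its front, with the knob near (540,240). I press on until it reaches its limit.

play_rows([
  [0,0.003,0,0,0,0],
  [0,0.005,0,0,0,0],
  [0,0.006,0,0,0,0],
  [0,0.007,0,0,0,0],
])

```text
t: 22.3
position: [0.4937, 0.1024, 0.0563]
ee_rot: [-180.0, -0.0, 86.3]
wrist_force: [0.0, 0.5, 0.0]
width: -0.003
finger_force: 0.3
```

play_rows([
  [0,0.001,0,0,0,0],
  [0,0.002,0,0,0,0],
  [0,0.003,0,0,0,0],
  [0,0.003,0,0,0,0],
])

```text
t: 22.8
position: [0.4949, 0.1022, 0.056]
ee_rot: [-179.8, 0.1, 86.3]
wrist_force: [-11.2, 1.0, 7.3]
width: -0.001
finger_force: 5.9
```

The keeper is at its limit (11 N). I back off and check.

play_rows([
  [0,-0.015,0,0,0,0],
  [0,-0.04,-0.01,0,0,0],
  [0,-0.06,-0.05,0,0,0],
  [-0.05,-0.06,-0.1,0,0,0],
  [-0.1,-0.06,-0.15,0,0,0],
  [-0.16,-0.06,-0.15,0,0,0],
  [-0.22,-0.06,-0.15,0,0,0],
  [-0.25,-0.06,-0.15,0,0,0],
])

```text
t: 23.8
position: [0.4197, -0.146, 0.2068]
ee_rot: [179.9, 0.0, 86.1]
wrist_force: [1.7, 1.1, -0.3]
width: 0.004
finger_force: 0.0
```

```bash
python3 look.py -51 110 0
python3 - <<'E'
from h import *
a=get_image("top");b=get_image("scene")
for cam,im in(("top",a),("scene",b)):
    for r in landmark_of(cam,"keeper_knob")[:2]: print(cam,r["conf"],np.round(st2(*onz(im,r["pixel"],.038)[:2])*1e3,1))
s=cv2.resize(a["color"][150:250,205:360,::-1],None,fx=4,fy=4);t=cv2.resize(b["color"][180:330,160:360,::-1],None,fx=3,fy=3)
t=t[:,:600];c=np.zeros((600,620,3),np.uint8);s=cv2.resize(s,(465,300));c[:300,:465]=s;c[300:,:400]=cv2.resize(t,(400,300))
cv2.imwrite("pics/end.png",c)
E
```

```text
both (array([-51.3, 110.4,  -0.6]), np.float64(1.5)) scene (array([-51.9, 111.5,  -0.6]), np.float64(0.0))
tcp [ 0.4196 -0.147   0.2064] stand [-192.6 -145.6] yaw rel 89.8 F [ 0.8  0.3 -0.3] 23.9
top 0.65 [-105.   108.7]
top 0.19 [-267.5  409.8]
scene 0.44 [-112.8  112.4]
```

View pics/end.png

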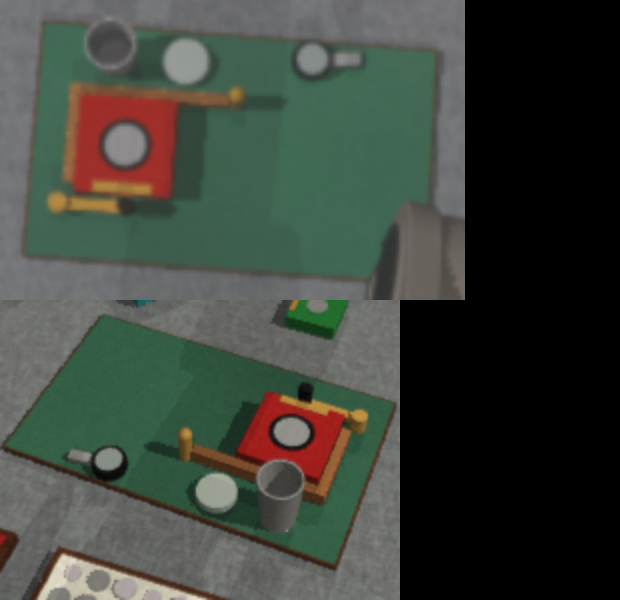

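The final views show the case flush in the corner (top inset 125,145), the bar closed and parallel along its front (60–130,205), and the other wares on the stand where they were. I hand in.

```bash
python3 -c "
from station import *
print(close_job())"
```

```text
the job is handed in; nothing more can be done
None
```

The job is handed in: the red case was turned round the post and slid home clasp to the front, the keeper bar is shut, and the wares in the last views stand where they were; the interface returned no verdict.

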